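# Set the vent stop on a rearing tank whose sliding glass lid binds

## Task

The sliding glass lid of the rearing tank binds somewhere along its channel. Slide it open gently until you clearly feel it bind, without forcing it, ease it back about 15 mm from there so that it runs free again, then slide the lid lock along its bar right up against the lid's edge so that nobody can push it into the bind. Let go of everything, and do not disturb the bottle, the dish or the microscope.

Things in the scene. Friction and masses are not known exactly. Their poses are not given: they have to be found in the camera images.
- tank: glass rearing tank, fixed to the bench: 440 long (its y axis), 250 deep (its x axis), 200 high, black base, aluminium channels along both long sides (tops at 200). Origin: centre of the underside. z up. The lid runs in the channels along y and opens towards +y, over a fixed half pane that covers the +y half of the top. A bent stretch of one channel, hidden under its flange, makes the lid bind.
- lid: sliding glass half lid, 226 (x) x 214 (y), 5 thick, black end strips, blue finger pull. Slides only along the tank's y. Origin: centre of its underside, 187.5 above the bench. At tank y = -100 it is closed; it starts 0 to 25 open. Running friction 1 to 2 N; stays where left. At some hidden opening between 55 and 125 it begins to bind: resistance then climbs by about 1.5 N per mm (see lid_edge).
- lid_pull (a point): centre of the top of the lid's blue finger pull: block 50 along x, 16 along y, top 226.5 above the bench, 34 over the lid's glass (192.5), on a 4 high foot 24 wide along y. 50 mm or more free on both y sides: pinch it along y from above.
- lid_edge (a point): middle of the lid's +y end, a face across y, 190.5 above the bench, where the lock comes up against it; travels with the lid. On the bind: pressed in, the lid stays nipped until drawn back. A push of 5 to 8 N on the pull in all is a clear feel (3 to 6 mm in); stop there. Some 15 N on the pull would chip the glass.
- lock: lid lock: steel body 30 x 30 x 14 that slides on a flat steel bar along the tank's y axis, on the fixed half pane. Origin at the centre of its underside, 184 above the bench. It starts near the +y end of the bar and slides towards -y, with about 1.5 N of friction, as far as needed; it stays where it is left.
- lock_post (a point): centre of the top of the lock's black thumb post: 24 along x, 14 along y, 34 tall on the steel body; top 232 above the bench, steel body's top 198. Pinch it along y from above.
- lock_face (a point): middle of the lock's -y face (15 mm from its centre), which meets the lid's edge
- specimen_bottle: amber specimen bottle with a white cap, 54 across, 115 high; leave it alone
- petri_dish: open glass dish, 90 across, 16 high; leave it alone
- microscope: blue and white microscope, about 390 high, base 170 x 130; leave it alone

How it is judged:
On the way, in this order (a step that is already met when the one before it is completed fails the run):
1. the lid has been slid open until it binds: its runner is pressed on the bent stretch of the channel with more than 3 N (about 2 mm in) (contact force between lid and tight_spot above 3 N), for 0.1 s.
2. the lid has been eased back until it is free of the bind by 1.5 mm or more (contact force between lid and tight_spot below 0.1 N and horizontal distance between lid_runner and tight_spot above 0.0152 m), for 0.2 s.
3. the lock stands against the lid's edge (gap under 3 mm) (distance between lid_edge and lock_face below 0.003 m), for 0.2 s.
At the end, for the whole second after the job is handed in: The lid is at rest free of the bind, 1.5 to 27 mm short of where the bind begins, and the lock is at rest against the lid's edge with a gap under 3 mm; nothing is held (all of step 2 and horizontal distance between lid_runner and tight_spot below 0.0405 m and distance between lid_edge and lock_face below 0.003 m and linear speed of each of lid, lock below 0.005 m/s); the robot touches nothing.
It fails at once if the lid is forced into the bind: its runner pressed on the bent stretch with more than 20 N (some 15 N on the pull, 12 mm in) (contact force between lid and tight_spot above 20 N).
It fails at once if the bottle is moved more than 20 mm or tipped (distance of specimen_bottle from where it was at the start of the episode above 0.02 m or angle between specimen_bottle's own z axis and vertical above 0.3 rad).
It fails at once if the dish is moved more than 20 mm or tipped (distance of petri_dish from where it was at the start of the episode above 0.02 m or angle between petri_dish's own z axis and vertical above 0.3 rad).
It fails at once if the microscope is moved more than 20 mm or tipped (distance of microscope from where it was at the start of the episode above 0.02 m or angle between microscope's own z axis and vertical above 0.3 rad).
It also fails if it takes over 58 s, if anything falls off the work surface, if the arm or the gripper's body presses on something with over 40 N, if the wrist force passes 120 N, or if a joint passes its speed limit or range.

## Robot

A 6-joint arm with a two-finger parallel gripper is mounted at the origin on the work surface. World frame = base frame: x ahead of the robot, y to its left, z up, the work surface at z = 0. Lengths are in m, angles in rad, forces in N, time in s.
With the tool pointing down it reaches from about 0.25 to 0.775 m from the base axis. Payload 4 kg.
Tool frame: the origin (TCP) lies midway between the tips of the shut fingers; the grasp point (between the pads) lies 19 mm behind it; z points along the fingers, y is the line along which they close (so a half turn about z gives the same grasp; the last joint's range is limited). The gripper opens to 85 mm and grips with 20 to 120 N. Pads are 22 mm wide; open, the fingers measure 114 mm over their backs; the gripper's body (76 mm by 85 mm) begins 54 mm behind the grasp point. The pads swing forward as they close: fully open they stand 13 mm farther back than shut.
Start: joints at [1.103, 0.087, 1.371, -0, 1.684, -0.103], TCP at [0.196, 0.514, 0.231] pointing down, gripper open.
Joint ranges: [-3.1, 3.1], [-0.76, 2.03], [0.27, 2.55], [-1.08, 4.22], [0.17, 2.65], [-2.57, 2.57]. Speed limits (rad/s): [2.79, 2.79, 3.14, 3.14, 3.14, 3.14].

## Interface

Orientations are given as a unit quaternion [x, y, z, w].
In Python, from plant import env gives the robot as it stands. The module is installed in compiled form; this text tells all that it offers.
- The arm moves only by the tool carry_out, never from a script. Its argument "deltas" is a list of rows, each a list of 3 entries, a list of its own where there are three numbers: the shift along the tool's x, y, z each as a share of 250 mm, from -1 to 1, then the turn, a rotation vector about the tool's x, y, z each as a share of 360 degrees, from -1 to 1, then the closure, from 0 (fully open) to 1 (shut). A call has 1 to 12 rows; each row is the pose to reach, as a shift and turn from the pose commanded when the call began, along the tool's axes at that moment, turning the shorter way round; what a row does not reach only later rows make up. A row lasts 1/12 s, in which the tool goes at most 41.7 mm and 7.16 degrees, less where a joint would pass 70% of its speed; a pose out of reach is approached as far as the arm can. A call with a number of a shift or a turn outside -1 to 1 is refused whole. A call with a gripper value outside its range is refused whole. The fingers move at their own pace and stop on an object; "grip_force" is the grip in N (left out, the last holds). Time passes only in rows, so rows that repeat a pose let the fingers close. It gives the time, the measured TCP pose, the force, the opening and the grip force at its end, in the units of the state.
- env.get_obs(): the state, without advancing time (a new reading comes with each control period).
- env.capture(name): name is "side" or "top"; returns a dict with "image" (384x512x3 uint8, blue, green, red), "depth" (384x512 float32, m along the optical axis (not along the pixel's ray), 0 where there is no reading), "K" (3x3 intrinsics, pixels), "distortion" ([k1, k2, p1, p2, k3] as OpenCV has them; the pictures are not rectified), "extrinsics" (4x4, takes a point from camera to world coordinates). Camera axes: x right, y up, looking along -z (the intrinsics and any distortion apply to the point x, -y, -z); pixel columns grow to the right and rows downward; lengths in m; the calibration is good to about 2 mm. A picture is of the moment at which its call begins.
- env.finish_job(): hands the job in; it is judged then, once.
The state is a dict: "time_s": time; "qpos": joint angles; "qvel": joint speeds; "joint_efforts": joint torques, N m; "ee_pos": TCP position; "tool_rot": TCP orientation; "contact_force": force on the tool from outside, world axes, zero at the start; "torque": the same for the moment, N m; "opening": finger opening in m; "grip_force": force on a finger pad.
Only numpy, scipy, OpenCV 4.12 (cv2) and the standard library are available. Lean on these libraries where they do the work, as an engineer would, in place of code of your own. Each camera call takes 0.05 s, during which the arm holds its last target. There are 200 camera calls.

## Working session

There is one attempt and no reset: what is moved stays moved. The work goes in short steps, Python scripts to look and compute and a tool call to move; the robot and the scene stay as the last step left them, time stands still between calls to the robot, and variables do not carry over. Pictures are saved under pics/ and viewed, at most 10 in all, crops included, and the job is handed in when it is done.

Besides the shell and the picture viewer there is one more tool, called after "Call:" as a command line: name --argument value ..., lists and objects as JSON in quotes. carry_out: Moves the arm, as the interface text tells. Its arguments: {"type":"object","properties":{"deltas":{"type":"array","items":{"type":"array"}},"grip_force":{"type":"number"}},"required":["deltas"]}

```bash
mkdir -p pics; cat > h.py <<'E'
from plant import env
import numpy as np, cv2
def cap(n):
    c=env.capture(n); return c
def ray(c,u,v):
    p=cv2.undistortPoints(np.array([[[u,v]]],float),np.array(c["K"]),np.array(c["distortion"]))[0,0]
    E=np.array(c["extrinsics"]); d=E[:3,:3]@np.array([p[0],-p[1],-1.]); return E[:3,3],d
def onz(c,u,v,z):
    o,d=ray(c,u,v); return o+d*(z-o[2])/d[2]
E
python3 - <<'E'
from h import *
o=env.get_obs(); print({k:np.round(v,3) for k,v in o.items()})
for n in("top","side"):
    c=cap(n); cv2.imwrite(f"pics/{n}0.png",cv2.resize(c["image"],(800,600))); np.savez(f"{n}0.npz",**c)
    print(np.round(c["extrinsics"],3).tolist())
E
```

```text
{'time_s': np.float64(0.0), 'qpos': array([ 1.103,  0.088,  1.372,  0.   ,  1.684, -0.103]), 'qvel': array([-0.   ,  0.   , -0.001,  0.001,  0.002, -0.   ]), 'joint_efforts': array([-1.0000e-03, -3.5188e+01, -3.1327e+01, -0.0000e+00,  1.1000e-02,
       -0.0000e+00]), 'ee_pos': array([0.196, 0.513, 0.23 ]), 'tool_rot': array([ 0.181,  0.983, -0.001, -0.   ]), 'contact_force': array([-1.186,  0.216, -0.249]), 'torque': array([ 0.01 ,  0.028, -0.012]), 'grip_force': np.float64(0.0), 'opening': np.float64(0.085)}
[[0.025, 0.996, -0.085, 0.42], [-1.0, 0.025, 0.0, -0.043], [0.002, 0.085, 0.996, 1.478], [0.0, 0.0, 0.0, 1.0]]
[[0.837, -0.335, 0.432, 1.186], [0.546, 0.498, -0.674, -1.073], [0.011, 0.8, 0.6, 1.079], [0.0, 0.0, 0.0, 1.0]]
```

View pics/top0.png

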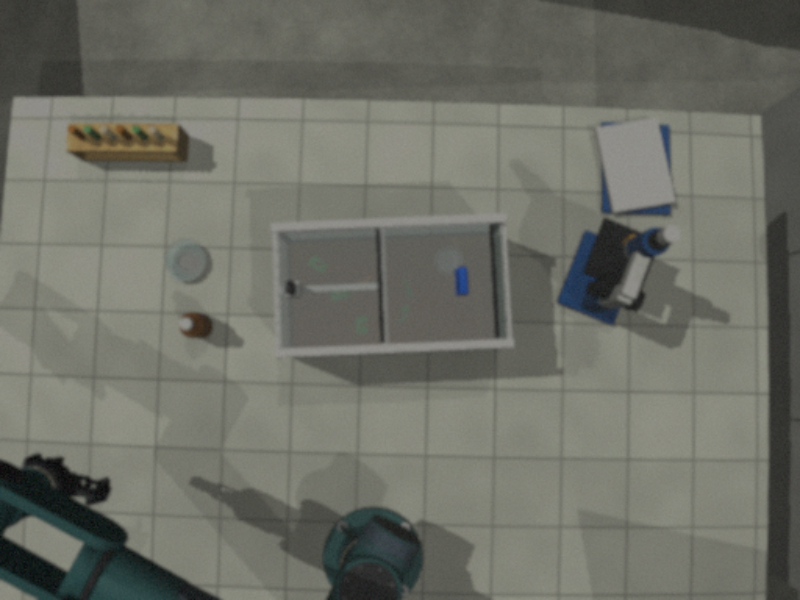

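View pics/side0.png

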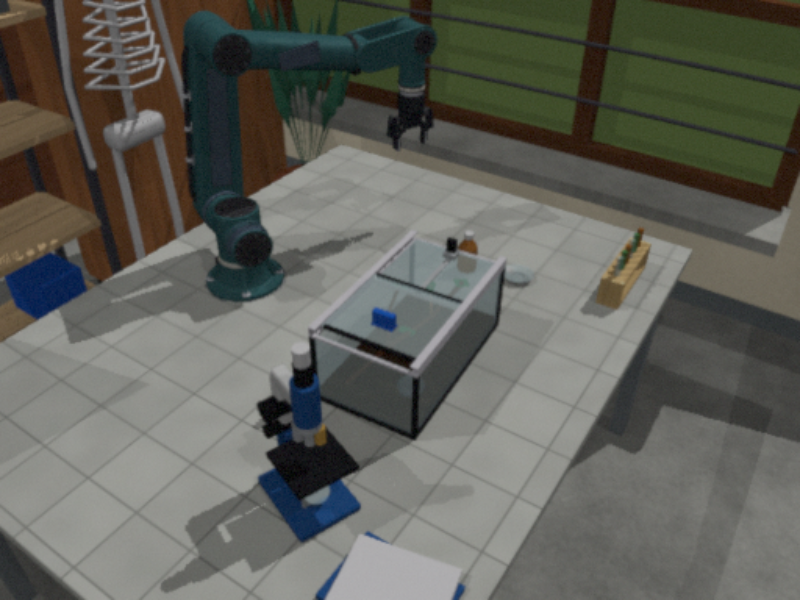

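The top view shows the tank (275,225)-(512,350), the blue pull at (461,281), the black lock post at (291,288), the bottle at (195,325), the dish at (190,262) and the microscope at (620,275). The side view confirms this layout.

```bash
python3 - <<'E'
from h import *
T=dict(np.load("top0.npz")); S=dict(np.load("side0.npz"))
def blob(c,mask,box,name):
    m=np.zeros_like(mask); x0,y0,x1,y1=box; m[y0:y1,x0:x1]=mask[y0:y1,x0:x1]
    n,l,s,ce=cv2.connectedComponentsWithStats(m); i=1+np.argmax(s[1:,4]); 
    r=cv2.minAreaRect(np.argwhere(l==i)[:,::-1].astype(np.float32)); print(name,s[i],ce[i],r); return r[0],l==i
def blue(c):
    i=c["image"].astype(int); return ((i[...,0]>i[...,2]+50)).astype(np.uint8)
def dark(c): return (c["image"].max(2)<50).astype(np.uint8)
f=.64
(bt,_)=blob(T,blue(T),(270,150,320,210),"pullT"); (bs,_)=blob(S,blue(S),(225,190,265,215),"pullS")
(pt,_)=blob(T,dark(T),(178,174,196,195),"postT"); (ps,_)=blob(S,dark(S),(280,148,297,166),"postS")
def tri(a,b):
    o1,d1=ray(T,*a);o2,d2=ray(S,*b);d1/=np.linalg.norm(d1);d2/=np.linalg.norm(d2)
    s=np.linalg.lstsq(np.c_[d1,-d2],o2-o1,rcond=None)[0]; p,q=o1+s[0]*d1,o2+s[1]*d2; return (p+q)/2,np.linalg.norm(p-q)
print(onz(T,*bt,.2265),tri(bt,bs)); print(onz(T,*pt,.232),tri(pt,ps))
# tank outline top: bright channels
for u,v in[(275,226),(505,217),(511,346),(280,353)]: print(onz(T,u*f,v*f,.2))
# long rails: fit
g=cv2.cvtColor(T["image"],cv2.COLOR_BGR2GRAY)
cv2.imwrite("pics/crop.png",cv2.resize(T["image"][130:235,165:335],None,fx=4.5,fy=4.5,interpolation=cv2.INTER_CUBIC))
E
```

```text
pullT [292 171   7  17 108] [295.24074074 178.96296296] ((295.0, 179.0), (16.0, 6.0), 90.0)
pullS [238 197  16  15 171] [245.25146199 203.87134503] ((245.35003662109375, 203.95001220703125), (17.076297760009766, 11.067971229553223), 18.43494987487793)
postT [184 181   4   7  20] [185.9  183.85] ((185.98077392578125, 183.90386962890625), (6.471832275390625, 2.7456257343292236), 78.69007110595703)
postS [286 153   6   8  45] [288.55555556 156.57777778] ((288.5, 156.5), (7.0, 5.0), 90.0)
[ 0.5590537  -0.15293838  0.2265    ] (array([ 0.56066005, -0.15455647,  0.20998528]), np.float64(0.0005674902412462456))
[0.53687178 0.15324804 0.232     ] (array([0.53873198, 0.15581619, 0.21809836]), np.float64(0.0013256398815719005))
[0.65377024 0.19204555 0.2       ]
[ 0.68160238 -0.23557805  0.2       ]
[ 0.44220195 -0.24940659  0.2       ]
[0.4187251  0.17324895 0.2       ]
```

View pics/crop.png

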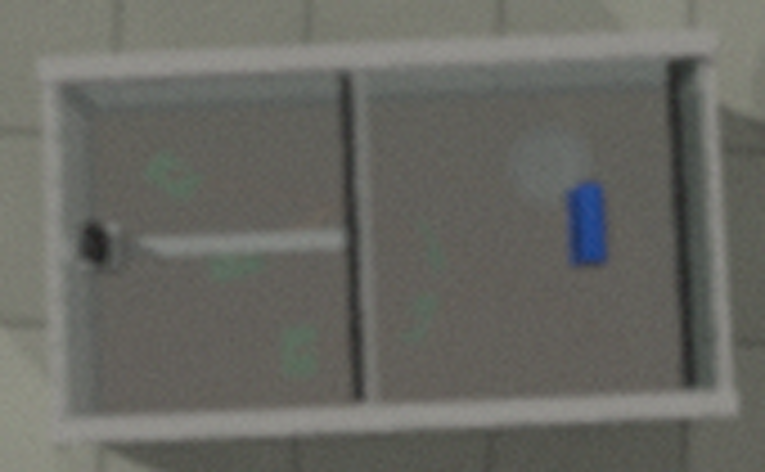

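The crop confirms the pull at the middle right and the lock post at the left end of the bar, with the tank turned by about +3.5°. I'll move toward the pull, rising and turning on the way.

Call:
carry_out --deltas '[[[0,0,-0.16],[0,0,0],0.3],[[-0.1,-0.08,-0.36],[0,0,-0.02],0.4],[[-0.96,-0.8,-0.36],[0,0,-0.068],0.4],[[-0.96,-0.8,-0.36],[0,0,-0.068],0.4],[[-0.96,-0.8,-0.36],[0,0,-0.068],0.4],[[-0.96,-0.8,-0.36],[0,0,-0.068],0.4],[[-0.96,-0.8,-0.36],[0,0,-0.068],0.4],[[-0.96,-0.8,-0.36],[0,0,-0.068],0.4],[[-0.96,-0.8,-0.36],[0,0,-0.068],0.4],[[-0.96,-0.8,-0.36],[0,0,-0.068],0.4],[[-0.96,-0.8,-0.36],[0,0,-0.068],0.4]]' --grip_force 25

```text
time_s: 1.02
ee_pos: [0.35, 0.2394, 0.3211]
tool_rot: [-0.028, 1.0, -0.0, -0.0]
contact_force: [-0.2, 0.2, 0.8]
opening: 0.0514
grip_force: 0.0
```

```bash
cat >> h.py <<'E'
from scipy.spatial.transform import Rotation as R
def st(tgt=None):
    o=env.get_obs(); r=R.from_quat(o["tool_rot"]); M=r.as_matrix()
    print(round(float(o["time_s"]),2),np.round(o["ee_pos"],4),"F",np.round(o["contact_force"],2),"open",round(float(o["opening"]),4),"g",round(float(o["grip_force"]),1),"yaw of tool y",np.round(np.degrees(np.arctan2(M[1,1],M[0,1])),2),"z",np.round(M[:,2],3))
    if tgt is not None: print("shares",np.round(M.T@(np.array(tgt)-o["ee_pos"])/.25,4))
E
python3 -c "
from h import *
st([.5595,-.1535,.30])"
```

```text
1.02 [0.35   0.2394 0.3211] F [-0.16  0.22  0.78] open 0.0514 g 0.0 yaw of tool y 93.26 z [-0. -0. -1.]
shares [-0.7472 -1.6166  0.0845]
```

Call:
carry_out --deltas '[[[-0.37,-0.81,0],[0,0,-0.001],0.4],[[-0.37,-0.81,0],[0,0,-0.001],0.4],[[-0.37,-0.81,0],[0,0,-0.001],0.4],[[-0.37,-0.81,0],[0,0,-0.001],0.4],[[-0.37,-0.81,0],[0,0,-0.001],0.4],[[-0.37,-0.81,0],[0,0,-0.001],0.4]]'

```text
time_s: 1.52
ee_pos: [0.4556, 0.0425, 0.32]
tool_rot: [-0.033, 0.999, -0.001, -0.001]
contact_force: [0.3, 0.6, -0.5]
opening: 0.0516
grip_force: 0.0
```

Call:
carry_out --deltas '[[[-0.377,-0.807,0.08],[0,0,0],0.4],[[-0.377,-0.807,0.08],[0,0,0],0.4],[[-0.377,-0.807,0.08],[0,0,0],0.4],[[-0.377,-0.807,0.08],[0,0,0],0.4],[[-0.377,-0.807,0.08],[0,0,0],0.4],[[-0.377,-0.807,0.08],[0,0,0],0.4],[[-0.377,-0.807,0.08],[0,0,0],0.4],[[-0.377,-0.807,0.08],[0,0,0],0.4]]'

```text
time_s: 2.18
ee_pos: [0.5623, -0.1485, 0.3]
tool_rot: [-0.035, 0.999, 0.001, -0.001]
contact_force: [0.6, 0.6, 0.7]
opening: 0.0514
grip_force: 0.0
```

```bash
python3 -c "
from h import *
st([.5595,-.1535,.202])
c=cap('side'); cv2.imwrite('pics/s1.png',cv2.resize(c['image'][90:270,150:390],None,fx=3.3,fy=3.3,interpolation=2))"
```

```text
2.18 [ 0.5623 -0.1485  0.3   ] F [0.64 0.55 0.74] open 0.0514 g 0.0 yaw of tool y 93.99 z [-0.002  0.002 -1.   ]
shares [ 0.0116 -0.0203  0.3919]
```

View pics/s1.png

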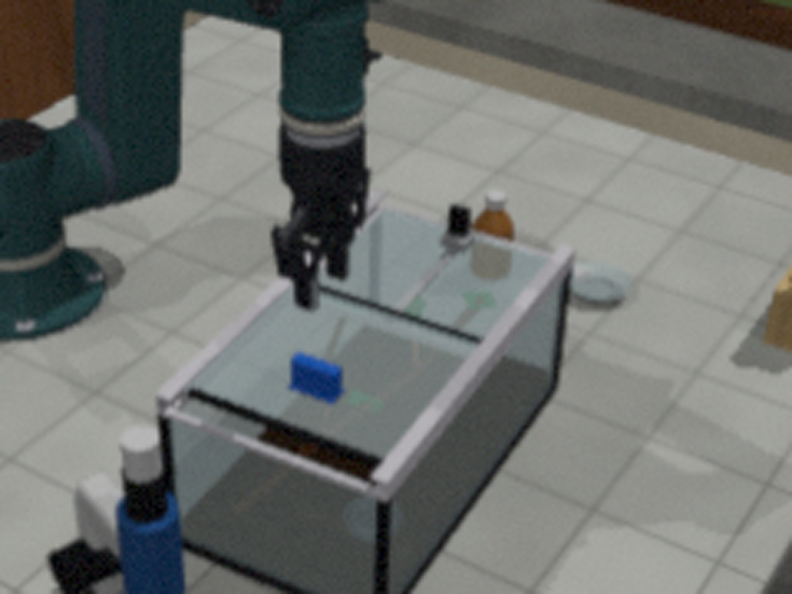

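The gripper (320,240 in the crop) hangs above the blue pull (316,378), and its jaws are along the tank. Descending.

Call:
carry_out --deltas '[[[0.012,-0.02,0.1],[0,0,0.001],0.4],[[0.012,-0.02,0.2],[0,0,0.001],0.4],[[0.012,-0.02,0.3],[0,0,0.001],0.4],[[0.012,-0.02,0.35],[0,0,0.001],0.4],[[0.012,-0.02,0.39],[0,0,0.001],0.4],[[0.012,-0.02,0.39],[0,0,0.001],0.4],[[0.012,-0.02,0.39],[0,0,0.001],0.4],[[0.012,-0.02,0.39],[0,0,0.001],0.4]]'

```text
time_s: 2.9
ee_pos: [0.5601, -0.1548, 0.2059]
tool_rot: [-0.032, 1.0, -0.001, 0.002]
contact_force: [0.2, -0.5, 0.4]
opening: 0.0514
grip_force: 0.0
```

```bash
python3 -c "
from h import *
st()
for i in range(4): cap('side'); st()
c=cap('side'); cv2.imwrite('pics/s2.png',cv2.resize(c['image'][140:260,190:350],None,fx=5,fy=5,interpolation=2))"
```

```text
2.9 [ 0.5601 -0.1548  0.2059] F [ 0.17 -0.49  0.43] open 0.0514 g 0.0 yaw of tool y 93.61 z [ 0.003 -0.001 -1.   ]
2.95 [ 0.5602 -0.155   0.2061] F [-0.07  0.45  0.66] open 0.0513 g 0.0 yaw of tool y 93.6 z [ 0.004 -0.001 -1.   ]
3.0 [ 0.5601 -0.1551  0.2059] F [-0.42 -0.18 -0.13] open 0.0514 g 0.0 yaw of tool y 93.59 z [ 0.003 -0.001 -1.   ]
3.05 [ 0.56   -0.1552  0.2056] F [ 0.09  0.53 -0.78] open 0.0511 g 0.0 yaw of tool y 93.58 z [ 0.003 -0.001 -1.   ]
3.1 [ 0.5599 -0.1552  0.2052] F [ 0.1  -0.01  0.17] open 0.0512 g 0.0 yaw of tool y 93.57 z [ 0.002 -0.001 -1.   ]
```

View pics/s2.png

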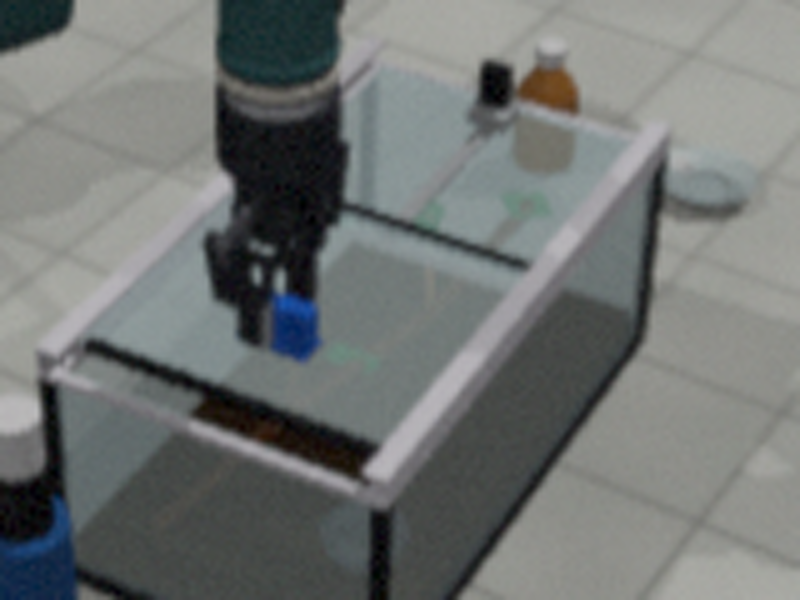

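The fingers straddle the pull (blue at 295,325 in the crop). Closing.

Call:
carry_out --deltas '[[[0,0,0.014],[0,0,0],0.5],[[0,0,0.014],[0,0,0],0.6],[[0,0,0.014],[0,0,0],0.7],[[0,0,0.014],[0,0,0],0.8],[[0,0,0.014],[0,0,0],0.85],[[0,0,0.014],[0,0,0],0.9],[[0,0,0.014],[0,0,0],0.9],[[0,0,0.014],[0,0,0],0.9]]' --grip_force 30

```text
time_s: 3.82
ee_pos: [0.5592, -0.1552, 0.2002]
tool_rot: [-0.031, 1.0, -0.0, -0.0]
contact_force: [-0.6, -1.4, -0.6]
opening: 0.0154
grip_force: 32.2
```

```bash
cat >> h.py <<'E'
t=np.array([-.063,.998,0])
def feel(n=6):
    P=[];F=[]
    for i in range(n):
        env.capture('side'); o=env.get_obs(); P.append(o["ee_pos"]); F.append(o["contact_force"])
    P=np.array(P);F=np.array(F); print("time",round(float(o["time_s"]),2),"pos",P.mean(0).round(4),"along",round(float((P.mean(0)-[.56,-.155,.2])@t*1000),2),"F",F.mean(0).round(2),"Fy",round(float(F.mean(0)@t),2),"open",round(float(o["opening"]),4),"g",round(float(o["grip_force"]),1))
E
python3 -c "
from h import *
feel()"
```

```text
time 4.12 pos [ 0.5592 -0.1551  0.2002] along -0.08 F [-0.19 -1.5  -0.84] Fy -1.48 open 0.0155 g 32.1
```

Call:
carry_out --deltas '[[[0,0.01,0],[0,0,0],0.9],[[0,0.025,0],[0,0,0],0.9],[[0,0.04,0],[0,0,0],0.9],[[0,0.055,0],[0,0,0],0.9],[[0,0.07,0],[0,0,0],0.9],[[0,0.085,0],[0,0,0],0.9],[[0,0.1,0],[0,0,0],0.9],[[0,0.1,0],[0,0,0],0.9]]'

```text
time_s: 4.78
ee_pos: [0.5574, -0.1286, 0.2002]
tool_rot: [-0.032, 0.999, 0.001, -0.0]
contact_force: [-2.2, 0.6, -0.5]
opening: 0.0154
grip_force: 32.1
```

```bash
python3 -c "
from h import *
feel(4)
T=dict(np.load('top0.npz'))
# lid opening estimate at start: distance from the tank's -y end to the lid's -y strip / from mid pane
s=4.5
for u,v,z in[(350,235,.1905),(680,235,.19),(712,235,.2),(50,245,.2),(588,223,.2265)]:
    p=onz(T,165+u/s,130+v/s,z); print(p.round(4),(p@t).round(4))"
```

```text
time 4.98 pos [ 0.5574 -0.129   0.2002] along 26.12 F [-2.95  1.39  0.01] Fy 1.58 open 0.0154 g 32.2
[ 0.5498 -0.0049  0.1905] -0.0396
[ 0.5553 -0.2177  0.19  ] -0.2523
[ 0.5548 -0.237   0.2   ] -0.2714
[0.5376 0.1868 0.2   ] 0.1526
[ 0.5575 -0.1548  0.2265] -0.1897
```

Call:
carry_out --deltas '[[[0.001,0.012,0],[0,0,0],0.9],[[0.001,0.024,0],[0,0,0],0.9],[[0.002,0.036,0],[0,0,0],0.9],[[0.002,0.036,0],[0,0,0],0.9]]'

```text
time_s: 5.32
ee_pos: [0.5568, -0.1205, 0.2002]
tool_rot: [-0.031, 1.0, 0.0, 0.0]
contact_force: [-0.7, -0.4, -1.3]
opening: 0.0157
grip_force: 32.0
```

```bash
python3 -c "
from h import *
feel(3)"
```

```text
time 5.47 pos [ 0.5568 -0.1206  0.2002] along 34.57 F [-0.81  0.16 -1.  ] Fy 0.21 open 0.0156 g 32.0
```

Call:
carry_out --deltas '[[[0,0.008,0],[0,0,0],0.9],[[0,0.016,0],[0,0,0],0.9],[[0,0.016,0],[0,0,0],0.9]]'

```text
time_s: 5.72
ee_pos: [0.5565, -0.1169, 0.2002]
tool_rot: [-0.031, 1.0, 0.0, 0.0]
contact_force: [0.5, -1.0, -1.9]
opening: 0.0154
grip_force: 31.9
```

```bash
python3 -c "
from h import *
feel(3)"
```

```text
time 5.87 pos [ 0.5566 -0.1168  0.2002] along 38.32 F [-0.01 -0.75 -2.32] Fy -0.75 open 0.0156 g 31.9
```

Call:
carry_out --deltas '[[[0,0.008,0],[0,0,0],0.9],[[0,0.016,0],[0,0,0],0.9],[[0,0.016,0],[0,0,0],0.9]]'

```text
time_s: 6.12
ee_pos: [0.5563, -0.1127, 0.2002]
tool_rot: [-0.031, 1.0, 0.0, 0.0]
contact_force: [0.7, -0.9, -3.2]
opening: 0.0153
grip_force: 31.8
```

Call:
carry_out --deltas '[[[0,0.008,0.001],[0,0,0],0.9],[[0,0.016,0.001],[0,0,0],0.9],[[0,0.016,0.001],[0,0,0],0.9]]'

```text
time_s: 6.37
ee_pos: [0.556, -0.1086, 0.2002]
tool_rot: [-0.031, 1.0, 0.0, 0.0]
contact_force: [0.6, -0.3, -2.3]
opening: 0.0152
grip_force: 31.9
```

Call:
carry_out --deltas '[[[0,0.008,0.001],[0,0,0],0.9],[[0,0.016,0.001],[0,0,0],0.9],[[0,0.016,0.001],[0,0,0],0.9]]'

```text
time_s: 6.62
ee_pos: [0.5557, -0.1046, 0.2002]
tool_rot: [-0.031, 1.0, 0.0, 0.0]
contact_force: [-0.5, -0.9, -0.1]
opening: 0.0154
grip_force: 32.2
```

Call:
carry_out --deltas '[[[0,0.008,0],[0,0,0],0.9],[[0,0.016,0],[0,0,0],0.9],[[0,0.016,0],[0,0,0],0.9]]'

```text
time_s: 6.87
ee_pos: [0.5554, -0.1006, 0.2002]
tool_rot: [-0.031, 1.0, 0.0, 0.0]
contact_force: [-0.7, 0.4, 1.6]
opening: 0.0152
grip_force: 32.3
```

Call:
carry_out --deltas '[[[0,0.008,0],[0,0,0],0.9],[[0,0.016,0],[0,0,0],0.9],[[0,0.016,0],[0,0,0],0.9]]'

```text
time_s: 7.12
ee_pos: [0.5552, -0.0967, 0.2002]
tool_rot: [-0.031, 1.0, 0.0, 0.0]
contact_force: [-1.9, 0.1, 1.9]
opening: 0.0152
grip_force: 32.5
```

Call:
carry_out --deltas '[[[0.001,0.008,0],[0,0,0],0.9],[[0.001,0.016,0],[0,0,0],0.9],[[0.001,0.016,0],[0,0,0],0.9]]'

```text
time_s: 7.37
ee_pos: [0.5549, -0.0927, 0.2002]
tool_rot: [-0.031, 1.0, 0.0, 0.0]
contact_force: [0.7, -1.4, 2.4]
opening: 0.0156
grip_force: 32.5
```

Call:
carry_out --deltas '[[[0,0.008,0],[0,0,0],0.9],[[0,0.016,0],[0,0,0],0.9],[[0,0.016,0],[0,0,0],0.9]]'

```text
time_s: 7.62
ee_pos: [0.5546, -0.0887, 0.2002]
tool_rot: [-0.031, 1.0, 0.0, 0.0]
contact_force: [-0.4, -0.5, 3.6]
opening: 0.0156
grip_force: 32.7
```

Call:
carry_out --deltas '[[[0,0.008,-0.001],[0,0,0],0.9],[[0,0.016,-0.001],[0,0,0],0.9],[[0,0.016,-0.001],[0,0,0],0.9]]'

```text
time_s: 7.87
ee_pos: [0.5543, -0.0846, 0.2002]
tool_rot: [-0.031, 1.0, 0.0, 0.0]
contact_force: [1.2, -1.1, 1.6]
opening: 0.0156
grip_force: 32.6
```

Call:
carry_out --deltas '[[[0,0.008,-0.001],[0,0,0],0.9],[[0,0.016,-0.001],[0,0,0],0.9],[[0,0.016,-0.001],[0,0,0],0.9]]'

```text
time_s: 8.12
ee_pos: [0.5541, -0.0806, 0.2002]
tool_rot: [-0.031, 1.0, 0.0, 0.0]
contact_force: [1.9, 0.3, 0.9]
opening: 0.0156
grip_force: 32.4
```

Call:
carry_out --deltas '[[[0,0.008,0],[0,0,0],0.9],[[0,0.016,0],[0,0,0],0.9],[[0,0.016,0],[0,0,0],0.9]]'

```text
time_s: 8.37
ee_pos: [0.5538, -0.0766, 0.2002]
tool_rot: [-0.031, 1.0, 0.0, 0.0]
contact_force: [1.8, -0.8, 0.7]
opening: 0.015
grip_force: 32.4
```

Call:
carry_out --deltas '[[[0,0.008,0],[0,0,0],0.9],[[0,0.016,0],[0,0,0],0.9],[[0,0.016,0],[0,0,0],0.9]]'

```text
time_s: 8.62
ee_pos: [0.5535, -0.0726, 0.2002]
tool_rot: [-0.031, 1.0, 0.0, 0.0]
contact_force: [2.1, 0.2, 0.7]
opening: 0.0154
grip_force: 32.3
```

Call:
carry_out --deltas '[[[0,0.008,0],[0,0,0],0.9],[[0,0.016,0],[0,0,0],0.9],[[0,0.016,0],[0,0,0],0.9]]'

```text
time_s: 8.87
ee_pos: [0.5532, -0.0686, 0.2002]
tool_rot: [-0.031, 1.0, 0.0, 0.0]
contact_force: [2.5, -0.1, 0.0]
opening: 0.0154
grip_force: 32.2
```

Call:
carry_out --deltas '[[[-0.001,0.008,0],[0,0,0],0.9],[[-0.001,0.016,0],[0,0,0],0.9],[[-0.001,0.016,0],[0,0,0],0.9]]'

```text
time_s: 9.12
ee_pos: [0.5529, -0.0647, 0.2002]
tool_rot: [-0.031, 1.0, 0.0, -0.0]
contact_force: [1.7, -0.9, 0.3]
opening: 0.0153
grip_force: 32.3
```

```bash
python3 -c "
from h import *
feel(3)
c=cap('side'); cv2.imwrite('pics/s3.png',cv2.resize(c['image'][140:260,190:350],None,fx=5,fy=5,interpolation=2))"
```

```text
time 9.27 pos [ 0.5529 -0.0647  0.2002] along 90.59 F [1.43 0.71 0.09] Fy 0.62 open 0.0155 g 32.3
```

View pics/s3.png

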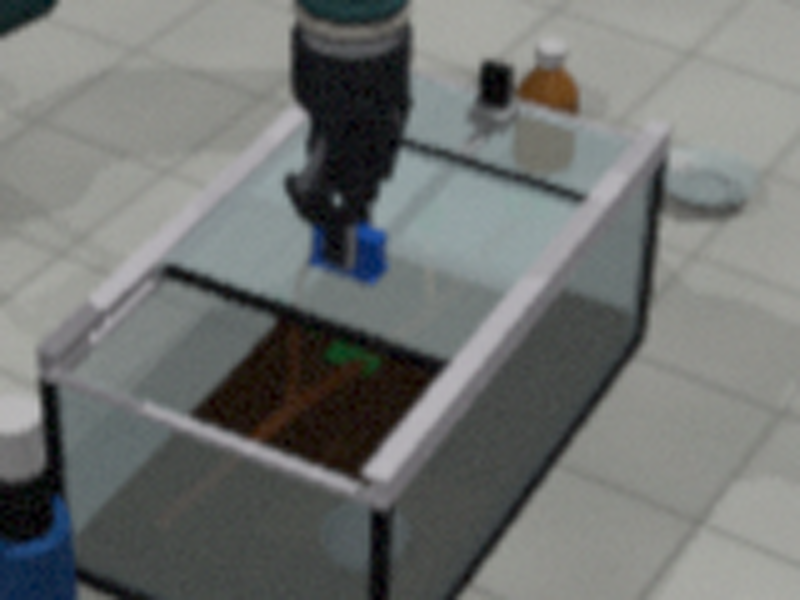

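The lid has followed: the pull at (350,252) is firmly held, the rear strip is at (300,310) and the front strip at (500,170). No bind yet, so I continue.

Call:
carry_out --deltas '[[[0,0.008,0],[0,0,0],0.9],[[0,0.016,0],[0,0,0],0.9],[[0,0.016,0],[0,0,0],0.9]]'

```text
time_s: 9.57
ee_pos: [0.5527, -0.0611, 0.2002]
tool_rot: [-0.031, 1.0, -0.0, -0.0]
contact_force: [0.6, -0.8, 0.9]
opening: 0.0151
grip_force: 32.3
```

Call:
carry_out --deltas '[[[0,0.008,0],[0,0,0],0.9],[[0,0.014,0],[0,0,0],0.9],[[0,0.014,0],[0,0,0],0.9]]'

```text
time_s: 9.82
ee_pos: [0.5525, -0.0585, 0.2002]
tool_rot: [-0.031, 1.0, -0.001, -0.0]
contact_force: [0.9, -4.8, -0.9]
opening: 0.0155
grip_force: 32.3
```

```bash
python3 -c "
from h import *
feel(4)"
```

```text
time 10.02 pos [ 0.5525 -0.0584  0.2002] along 96.92 F [ 0.85 -5.09  0.31] Fy -5.13 open 0.0153 g 32.3
```

Call:
carry_out --deltas '[[[0,0.005,0],[0,0,0],0.9],[[0,0.005,0],[0,0,0],0.9],[[0,0.005,0],[0,0,0],0.9]]'

```text
time_s: 10.27
ee_pos: [0.5524, -0.0574, 0.2002]
tool_rot: [-0.031, 1.0, -0.001, -0.0]
contact_force: [1.2, -5.9, 0.3]
opening: 0.0158
grip_force: 32.3
```

```bash
python3 -c "
from h import *
feel(4)"
```

```text
time 10.47 pos [ 0.5524 -0.0573  0.2002] along 97.94 F [ 0.   -6.14 -0.2 ] Fy -6.13 open 0.0155 g 32.3
```

A clear bind at 6 N. Easing back 15 mm.

Call:
carry_out --deltas '[[[0,-0.01,0],[0,0,0],0.9],[[0,-0.02,0],[0,0,0],0.9],[[0,-0.03,0],[0,0,0],0.9],[[0,-0.04,0],[0,0,0],0.9],[[0,-0.05,0],[0,0,0],0.9],[[0,-0.064,0],[0,0,0],0.9],[[0,-0.064,0],[0,0,0],0.9],[[0,-0.064,0],[0,0,0],0.9]]'

```text
time_s: 11.13
ee_pos: [0.5535, -0.0732, 0.2002]
tool_rot: [-0.031, 1.0, -0.0, -0.0]
contact_force: [-0.5, -2.0, 0.6]
opening: 0.0153
grip_force: 32.3
```

```bash
python3 -c "
from h import *
feel(4)"
```

```text
time 11.33 pos [ 0.5535 -0.0731  0.2002] along 82.1 F [-1.1  -1.53 -0.27] Fy -1.46 open 0.0154 g 32.3
```

Call:
carry_out --deltas '[[[0,0,0],[0,0,0],0.8],[[0,0,0],[0,0,0],0.65],[[0,0,0],[0,0,0],0.5],[[0,0,0],[0,0,0],0.45],[[0,0,0],[0,0,0],0.45],[[0,0,-0.1],[0,0,0],0.45],[[0,0,-0.25],[0,0,0],0.45],[[0,0,-0.4],[0,0,0],0.45],[[0,0,-0.4],[0,0,0],0.45],[[0,0,-0.4],[0,0,0],0.45]]'

```text
time_s: 12.17
ee_pos: [0.5549, -0.0726, 0.3043]
tool_rot: [-0.031, 1.0, -0.001, 0.004]
contact_force: [0.6, 0.1, -0.3]
opening: 0.047
grip_force: 0.0
```

```bash
python3 -c "
from h import *
st([.537,.1545,.27])
T=cap('top'); i=T['image'].astype(int); m=(i[...,0]>i[...,2]+50).astype(np.uint8); m[:,:230]=0;m[:,330:]=0; m[:150]=0;m[215:]=0
print(m.sum(), np.argwhere(m).mean(0) if m.any() else '')
if m.any(): v,u=np.argwhere(m).mean(0); p=onz(T,u,v,.2265); print(p,p@t)"
```

```text
12.17 [ 0.5549 -0.0726  0.3043] F [ 0.63  0.06 -0.28] open 0.047 g 0.0 yaw of tool y 93.58 z [ 0.008 -0.002 -1.   ]
shares [0.0156 0.9113 0.1352]
18 [187.16666667 265.88888889]
[ 0.53384656 -0.07136993  0.2265    ] -0.10485952019975717
```

Call:
carry_out --deltas '[[[0.012,0.15,0],[0,0,0],0.45],[[0.012,0.911,0.12],[0,0,0],0.45],[[0.012,0.911,0.12],[0,0,0],0.45],[[0.012,0.911,0.12],[0,0,0],0.45],[[0.012,0.911,0.12],[0,0,0],0.45],[[0.012,0.911,0.12],[0,0,0],0.45],[[0.012,0.911,0.12],[0,0,0],0.45],[[0.012,0.911,0.12],[0,0,0],0.45],[[0.012,0.911,0.12],[0,0,0],0.45],[[0.012,0.911,0.12],[0,0,0],0.45]]'

```text
time_s: 13.05
ee_pos: [0.5365, 0.1535, 0.2698]
tool_rot: [-0.03, 1.0, -0.0, -0.0]
contact_force: [-0.3, -0.3, -0.3]
opening: 0.047
grip_force: 0.0
```

```bash
python3 -c "
from h import *
cap('top');st([.537,.1545,.204])
c=cap('side'); np.savez('s4.npz',**c); cv2.imwrite('pics/s4.png',cv2.resize(c['image'][110:230,210:370],None,fx=5,fy=5,interpolation=2))"
```

```text
13.1 [0.5366 0.1533 0.2701] F [ 0.55  0.75 -0.83] open 0.0471 g 0.0 yaw of tool y 93.46 z [-0. -0. -1.]
shares [-0.0019  0.0046  0.2645]
```

View pics/s4.png

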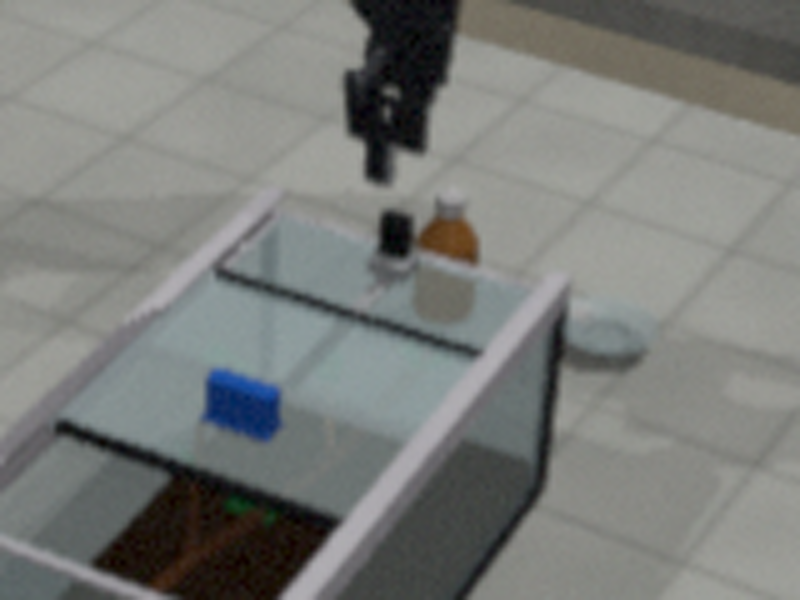

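Call:
carry_out --deltas '[[[0,0.004,0.1],[0,0,0],0.45],[[0,0.004,0.2],[0,0,0],0.45],[[0,0.004,0.262],[0,0,0],0.45],[[0,0.004,0.262],[0,0,0],0.45],[[0,0.004,0.262],[0,0,0],0.45],[[0,0.004,0.262],[0,0,0],0.6],[[0,0.004,0.262],[0,0,0],0.7],[[0,0.004,0.262],[0,0,0],0.8],[[0,0.004,0.262],[0,0,0],0.9],[[0,0.004,0.262],[0,0,0],0.92],[[0,0.004,0.262],[0,0,0],0.92],[[0,0.004,0.262],[0,0,0],0.92]]'

```text
time_s: 14.15
ee_pos: [0.5372, 0.1558, 0.2067]
tool_rot: [-0.031, 1.0, 0.0, 0.002]
contact_force: [0.6, -0.4, 6.0]
opening: 0.0133
grip_force: 32.6
```

```bash
python3 -c "
from h import *
feel(2)
c=cap('side'); cv2.imwrite('pics/s5.png',cv2.resize(c['image'][110:230,210:370],None,fx=5,fy=5,interpolation=2))"
```

```text
time 14.25 pos [0.5372 0.1558 0.2067] along 311.66 F [ 0.04 -0.59  6.02] Fy -0.59 open 0.0133 g 32.6
```

View pics/s5.png

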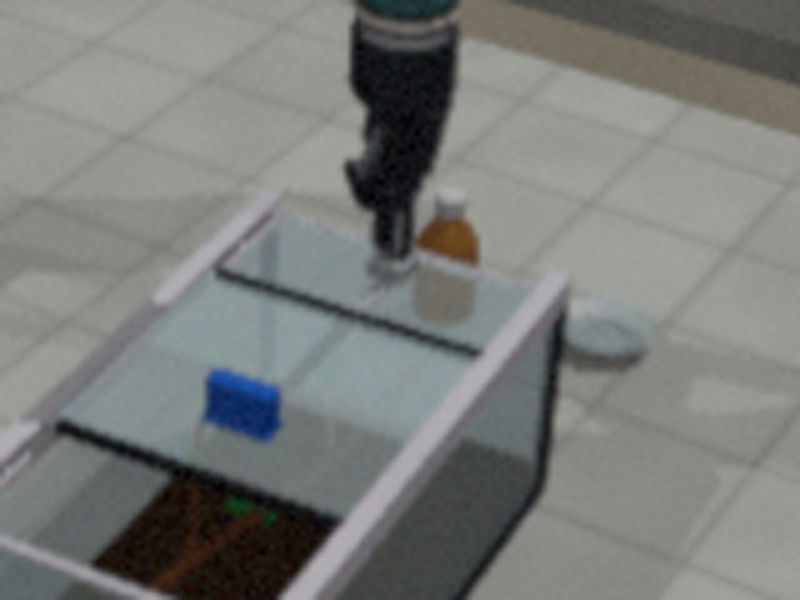

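Call:
carry_out --deltas '[[[0,-0.01,-0.003],[0,0,0],0.92],[[0,-0.03,-0.003],[0,0,0],0.92],[[0,-0.05,-0.003],[0,0,0],0.92],[[0,-0.07,-0.003],[0,0,0],0.92],[[-0.001,-0.09,-0.003],[0,0,0],0.92],[[-0.001,-0.11,-0.003],[0,0,0],0.92],[[-0.001,-0.13,-0.003],[0,0,0],0.92],[[-0.001,-0.15,-0.003],[0,0,0],0.92],[[-0.001,-0.17,-0.003],[0,0,0],0.92],[[-0.0015,-0.18,-0.003],[0,0,0],0.92],[[-0.0015,-0.18,-0.003],[0,0,0],0.92]]'

```text
time_s: 15.22
ee_pos: [0.5403, 0.1098, 0.2067]
tool_rot: [-0.031, 1.0, -0.0, 0.001]
contact_force: [0.9, 0.1, 6.6]
opening: 0.0135
grip_force: 32.7
```

```bash
python3 -c "
from h import *
feel(3)
c=cap('side'); cv2.imwrite('pics/s6.png',cv2.resize(c['image'][120:210,230:350],None,fx=6.6,fy=6.6,interpolation=2))"
```

```text
time 15.37 pos [0.5403 0.1099 0.2067] along 265.57 F [ 1.14 -0.13  5.86] Fy -0.2 open 0.0136 g 32.7
```

View pics/s6.png

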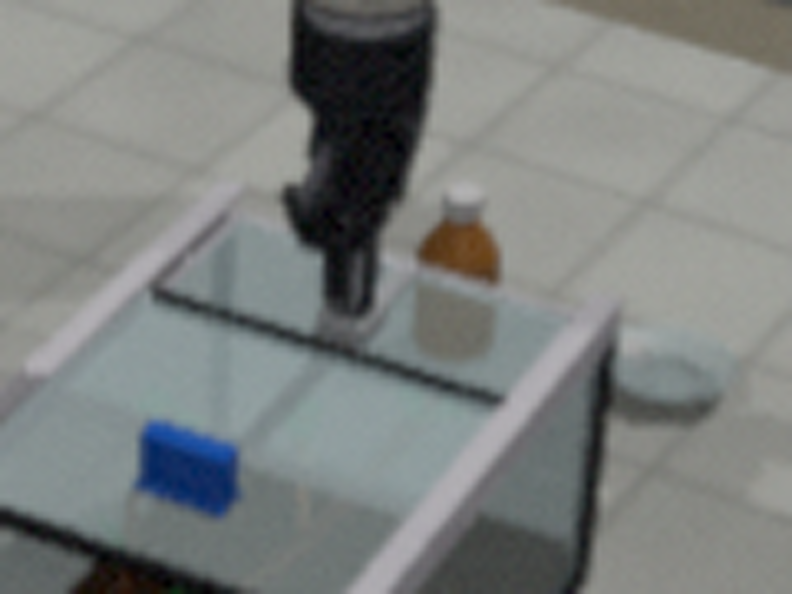

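The lock body (345,325) is close to the lid's front strip (340,345), with a few mm left. Creeping in.

Call:
carry_out --deltas '[[[0,-0.008,-0.002],[0,0,0],0.92],[[0,-0.012,-0.002],[0,0,0],0.92],[[0,-0.012,-0.002],[0,0,0],0.92]]'

```text
time_s: 15.67
ee_pos: [0.5404, 0.1074, 0.2067]
tool_rot: [-0.031, 1.0, 0.0, 0.001]
contact_force: [2.6, 2.6, 5.0]
opening: 0.0134
grip_force: 32.6
```

```bash
python3 -c "
from h import *
feel(3)"
```

```text
time 15.82 pos [0.5404 0.1074 0.2067] along 263.14 F [3.21 0.96 5.25] Fy 0.76 open 0.0135 g 32.6
```

Call:
carry_out --deltas '[[[0,-0.008,0],[0,0,0],0.92],[[0,-0.012,0],[0,0,0],0.92],[[0,-0.012,0],[0,0,0],0.92]]'

```text
time_s: 16.07
ee_pos: [0.5406, 0.1047, 0.2067]
tool_rot: [-0.031, 1.0, 0.0, 0.001]
contact_force: [2.8, 1.0, 5.8]
opening: 0.0135
grip_force: 32.6
```

```bash
python3 -c "
from h import *
feel(3)"
```

```text
time 16.22 pos [0.5406 0.1047 0.2067] along 260.39 F [2.71 1.46 5.66] Fy 1.28 open 0.0134 g 32.6
```

Call:
carry_out --deltas '[[[-0.001,-0.006,0],[0,0,0],0.92],[[-0.001,-0.01,0],[0,0,0],0.92],[[-0.001,-0.01,0],[0,0,0],0.92]]'

```text
time_s: 16.47
ee_pos: [0.5408, 0.1022, 0.2067]
tool_rot: [-0.031, 1.0, 0.0, 0.001]
contact_force: [3.0, 1.5, 6.1]
opening: 0.0134
grip_force: 32.7
```

```bash
python3 -c "
from h import *
feel(3)"
```

```text
time 16.62 pos [0.5408 0.1023 0.2067] along 257.95 F [2.59 1.19 5.62] Fy 1.02 open 0.0136 g 32.7
```

Call:
carry_out --deltas '[[[0,-0.006,0],[0,0,0],0.92],[[0,-0.01,0],[0,0,0],0.92],[[0,-0.01,0],[0,0,0],0.92]]'

```text
time_s: 16.87
ee_pos: [0.541, 0.0997, 0.2067]
tool_rot: [-0.031, 1.0, 0.0, 0.001]
contact_force: [2.6, 1.1, 5.6]
opening: 0.0131
grip_force: 32.7
```

```bash
python3 -c "
from h import *
feel(3)
c=cap('side'); cv2.imwrite('pics/s7.png',cv2.resize(c['image'][145:205,240:320],None,fx=9,fy=9,interpolation=2))"
```

```text
time 17.02 pos [0.541  0.0998 0.2067] along 255.44 F [1.8  0.54 5.28] Fy 0.43 open 0.0136 g 32.7
```

View pics/s7.png

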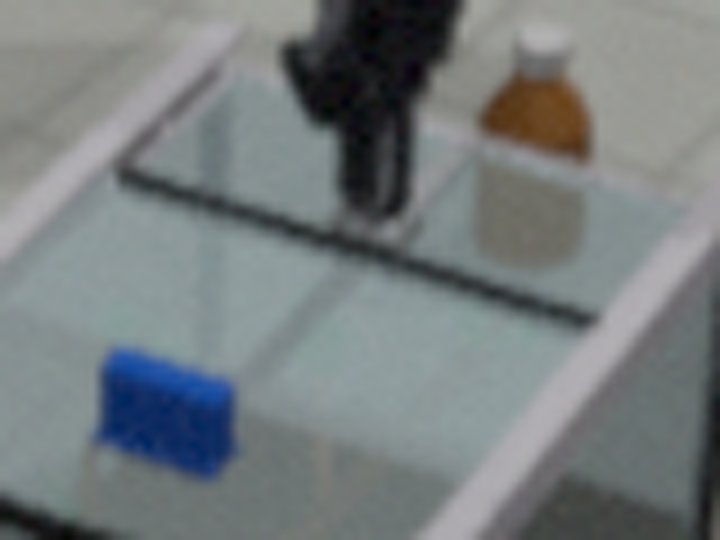

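The lock body (375,220) sits just behind the lid strip (360,245), and the lid hasn't moved. From here I use numbers only: force, plus the blue pull's centroid to see the lid shift.

```bash
cat >> h.py <<'E'
def pull(c):
    i=c["image"].astype(int)[180:220,235:275]; w=np.clip(i[...,0]-i[...,2]-25,0,80).astype(float)
    v,u=np.mgrid[180:220,235:275]; return np.array([(u*w).sum(),(v*w).sum()])/w.sum()
def lid(n=3): print("pull px",np.mean([pull(env.capture('side')) for _ in range(n)],0).round(2))
E
python3 -c "
from h import *
print(pull(dict(np.load('s4.npz')))); lid()"
```

```text
[258.0345478  189.91114862]
pull px [258.03 189.93]
```

Call:
carry_out --deltas '[[[-0.001,-0.006,0],[0,0,0],0.92],[[-0.001,-0.01,0],[0,0,0],0.92],[[-0.001,-0.01,0],[0,0,0],0.92]]'

```text
time_s: 17.47
ee_pos: [0.5412, 0.0973, 0.2067]
tool_rot: [-0.031, 1.0, 0.0, 0.001]
contact_force: [1.8, 0.7, 6.7]
opening: 0.0132
grip_force: 32.7
```

```bash
python3 -c "
from h import *
feel(3);lid()"
```

```text
time 17.62 pos [0.5412 0.0973 0.2067] along 252.96 F [1.61 1.   5.25] Fy 0.9 open 0.0134 g 32.7
pull px [258.04 189.92]
```

Centroid repeatability is excellent (0.02 px). Continuing.

Call:
carry_out --deltas '[[[0,-0.006,0],[0,0,0],0.92],[[0,-0.01,0],[0,0,0],0.92],[[0,-0.01,0],[0,0,0],0.92]]'

```text
time_s: 18.02
ee_pos: [0.5413, 0.0953, 0.2067]
tool_rot: [-0.031, 1.0, 0.001, 0.001]
contact_force: [1.6, 2.2, 5.5]
opening: 0.0133
grip_force: 32.7
```

```bash
python3 -c "
from h import *
feel(2);lid()"
```

```text
time 18.12 pos [0.5413 0.0953 0.2067] along 251.02 F [2.15 2.29 6.2 ] Fy 2.15 open 0.0134 g 32.7
pull px [257.87 190.2 ]
```

Call:
carry_out --deltas '[[[0,-0.005,0],[0,0,0],0.92],[[0,-0.008,0],[0,0,0],0.92],[[0,-0.008,0],[0,0,0],0.92]]'

```text
time_s: 18.52
ee_pos: [0.5414, 0.0935, 0.2067]
tool_rot: [-0.031, 1.0, 0.001, 0.001]
contact_force: [2.6, 3.5, 4.6]
opening: 0.0135
grip_force: 32.7
```

```bash
python3 -c "
from h import *
feel(2);lid()"
```

```text
time 18.62 pos [0.5414 0.0935 0.2067] along 249.14 F [1.89 3.36 5.39] Fy 3.23 open 0.0138 g 32.7
pull px [257.71 190.49]
```

Contact made: the lid moved about 2 mm with the lock and the force rose. Releasing and lifting.

Call:
carry_out --deltas '[[[0,0,0],[0,0,0],0.8],[[0,0,0],[0,0,0],0.65],[[0,0,0],[0,0,0],0.5],[[0,0,0],[0,0,0],0.45],[[0,0,0],[0,0,0],0.45],[[0,0,-0.1],[0,0,0],0.45],[[0,0,-0.25],[0,0,0],0.45],[[0,0,-0.4],[0,0,0],0.45],[[0,0,-0.5],[0,0,0],0.45],[[0,0,-0.5],[0,0,0],0.45],[[0,0,-0.5],[0,0,0],0.45]]'

```text
time_s: 19.68
ee_pos: [0.5417, 0.0928, 0.3332]
tool_rot: [-0.031, 1.0, 0.0, 0.002]
contact_force: [0.7, 0.5, -0.6]
opening: 0.0467
grip_force: 0.0
```

```bash
python3 -c "
from h import *
feel(2);lid()
# lock post in the side view: dark blob, and the post's place vs where it was let go
c=cap('side'); m=(c['image'].max(2)<50).astype(np.uint8); m[:150]=0;m[185:]=0;m[:,:268]=0;m[:,295:]=0
n,l,s,ce=cv2.connectedComponentsWithStats(m)
for k in range(1,n):
    if s[k,4]>20:
        print(s[k],ce[k],onz(c,*ce[k],.218))"
```

```text
time 19.78 pos [0.5409 0.0928 0.3302] along 248.48 F [-0.9  -0.47 -0.86] Fy -0.41 open 0.0471 g 0.0
pull px [257.71 190.47]
[278 161   6   9  45] [280.62222222 165.02222222] [0.54425312 0.09125094 0.218     ]
```

```bash
python3 -c "
from h import *
print(env.finish_job())"
```

```text
the job is handed in; nothing more can be done
None
```

The job is handed in, though the interface returned no verdict: I slid the lid open until it bound at about 6 N, eased it back about 16 mm, slid the lock against its edge (moving the lid about 2 mm further back), and let go of everything without going near the bottle, dish or microscope.

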